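# Load the display turntable: tall van on the back track, low wagon in front

## Robot

A 7-joint arm with a two-finger parallel gripper is mounted at the origin on a cart in front of the work surface, level with it; the furniture and walls round the work are solid. World frame = base frame: x ahead of the robot, y to its left, z up, the work surface at z = 0. Lengths are in m, angles in rad, forces in N, time in s.
With the tool pointing down it reaches from about 0.4 to 0.85 m from the base axis. Payload 10.4 kg.
Tool frame: the origin (TCP) lies on the centre line of the jaws, within the pads' length; the fingertips stand 22 mm ahead of it and the grasp point (between the pads) lies 3 mm ahead of it; z points along the fingers, y is the line along which they close (so a half turn about z gives the same grasp; the last joint's range is limited). The gripper opens to 87 mm and grips with 3 to 60 N. Pads are 19 mm wide; open, the fingers measure 117 mm over their backs; the gripper's body (75 mm by 190 mm) begins 51 mm behind the grasp point.
Start: joints at [-1.315, 0.332, -0.065, 1.46, 0.022, 1.35, -0.088], TCP at [0.172, 0.601, 0.208] pointing down, gripper open.
Joint ranges: [-2.6, 2.6], [-0.5, 2.12], [-1.47, 1.34], [0.16, 2.42], [-1.27, 4.41], [0.06, 2.06], [-2.6, 2.6]. Speed limits (rad/s): [2.22, 2.22, 2.79, 2.79, 3.14, 3.14, 3.14].

## Interface

Orientations are given as a unit quaternion [x, y, z, w].
In Python, from bench import r gives the robot as it stands.
- The arm moves only by the shell command python3 jog.py 'ROWS' [FORCE]. ROWS is a JSON list of rows, 1 to 12 of them, each of 5 numbers: dx, dy, dz in m, then a turn about the tool's z in rad, then the finger opening in m; each row is the pose to reach, as a shift and turn from the pose commanded when the command began, along the tool's axes at that moment; what a row does not reach only later rows make up. A row lasts 1/10 s, in which the tool goes at most 0.05 m and 0.15 rad, less where a joint would pass 70% of its speed; a pose out of reach is approached as far as the arm can. The fingers move at their own pace and stop on an object; FORCE is the grip in N (left out, the last holds). Time passes only in rows, so rows that do not move let the fingers close. It prints the time, the measured TCP pose, the force, the opening and the grip force at its end.
- r.read_state(): the state, without advancing time (a new reading comes with each control period).
- r.camera(name): name is "scene" or "top" or "wrist"; returns a dict with "img" (400x640x3 uint8, red, green, blue), "fx", "fy", "cx", "cy" (pixels), "k1" (the pictures are not rectified: a ray, as slopes to the right and down, at radius r is drawn at 1 + k1 r^2 times it, then the intrinsics apply), "pose" (4x4, takes a point from camera to world coordinates). Camera axes: x right, y down, z forward; pixel columns grow to the right and rows downward; lengths in m; the calibration is good to about 2 mm. A picture is of the moment at which its call begins. There is no depth.
- r.close_job(): hands the job in; it is judged then, once.
The state is a dict: "time": time; "joint_positions": joint angles; "joint_vel": joint speeds; "joint_torque": joint torques, N m; "ee_pos": TCP position; "eef_rot": TCP orientation; "ft_force": force on the tool from outside, world axes, zero at the start; "torque": the same for the moment, N m; "width": finger opening in m; "grip_force": force on a finger pad.
Only numpy, scipy, OpenCV 4.12 (cv2) and the standard library are available. Lean on these libraries where they do the work, as an engineer would, in place of code of your own. Each camera call takes 0.05 s, during which the arm holds its last target. There are 200 camera calls.

## Task

Set the two wagons that stand loose on the bench up for show on the small display turntable: the tall box van on the back track, the one farther from you, and only then the low flat wagon on the front track, so that you never reach across it. Each stands upright, down on its rails between the wooden kerbs and stops, and is set down gently, not dropped. The platter runs freely and is already turned to its viewing angle: leave it at that angle, and leave the bottle, pots and tools about it where they are.

Things in the scene. Friction and masses are not known exactly. Their poses are not given: they have to be found in the camera images.
- box_van: The tall load: a closed brown box van (model goods wagon) with a grey curved roof. Its solid is a plain block 31 mm wide (its x) by 124 mm long (its y; 128 mm over the couplings) from 1 to 52 mm above its origin, which is under its middle at wheel foot; z up. About 85 g (varies). Stands loose on the bench, along the row of white switches. Grip it across its 31 mm width.
- flat_wagon: The short load: a low open flat wagon with a blue and a tan crate on it. Its solid is a plain block 31 mm wide (its x) by 128 mm long (its y; 131 mm over the couplings) from 1 to 35 mm above its origin, which is under its middle at wheel foot; z up. About 85 g (varies). Stands loose on the bench, along the same row of switches. Grip it across its 31 mm width.
- back_track (a point): Middle of the back display track, at its rail tops, about 35 mm above the bench. y along the track, x across it away from the front track, z up. A seated wagon has its origin 1 mm below this point. Wooden kerbs, 40 mm apart inside, 4 mm thick, and end stops, 146 mm apart inside, rise 5 mm above the rail tops: keep fingertips above them.
- front_track (a point): Middle of the front display track (nearer the robot), at its rail tops; same form, sizes, height and axes as the back track, parallel to it and 84 mm from it along -x (centre to centre).
- platter (a joint): Angle of the platter on its foot, rad, growing anticlockwise seen from above; starts anywhere between -0.4 and 0.4. It turns almost freely (about 0.01 N m turns it), so a push from the side swings it; a straight set-down does not.
- rim_mark (a point): A point on the platter's top, 105 mm from its axis, beyond the tracks' left end (along +y of the tracks): it shows how far the platter has been turned.
- turntable: The turntable: a low black foot 156 mm across that cannot slide, under a round plywood platter 220 mm across whose top is 28 mm above the bench and carries the two tracks, one each side of the middle. Origin on the bench under the axis; x points from the robot side to the back.
- glue_bottle: Bystander: slim glue bottle with a needle, 34 mm across, 122 mm tall, upright; origin under its middle.
- paint_pot_a: Bystander: small paint pot, 33 mm across, 34 mm tall, upright; origin under its middle.
- paint_pot_b: Bystander: small paint pot, 33 mm across, 34 mm tall, upright; origin under its middle.
- flat_pliers: Bystander: flat pliers lying right of and behind the turntable, 148 by 45 by 12 mm; origin under the middle, x along them.
- side_cutter: Bystander: side cutter lying beside the pliers, 124 by 45 by 12 mm; origin under the middle, x along it.

How it is judged:
On the way, in this order (a step that is already met when the one before it is completed fails the run):
1. the tall box van stands on the back track, let go (x of box_van in the frame of back_track between -0.0055 and 0.0055 m and y of box_van in the frame of back_track between -0.013 and 0.013 m and z of box_van in the frame of back_track between -0.004 and 0.004 m and angle between the y axis of box_van and the y axis of back_track, either way round below 0.09 rad and angle between box_van's own z axis and vertical below 0.06 rad and contact force between the fingers and box_van below 0.05 N and linear speed of box_van below 0.02 m/s), for 0.2 s.
2. then the low flat wagon stands on the front track, let go (x of flat_wagon in the frame of front_track between -0.0055 and 0.0055 m and y of flat_wagon in the frame of front_track between -0.013 and 0.013 m and z of flat_wagon in the frame of front_track between -0.004 and 0.004 m and angle between the y axis of flat_wagon and the y axis of front_track, either way round below 0.09 rad and angle between flat_wagon's own z axis and vertical below 0.06 rad and contact force between the fingers and flat_wagon below 0.05 N and linear speed of flat_wagon below 0.02 m/s), for 0.2 s.
At the end, for the whole second after the job is handed in: Box van on the back track, flat wagon on the front: each upright (3 deg), down on the rails (4 mm), within 5.5 mm of the centre line, 13 mm of the middle and 5 deg of the track's direction (either end first), let go, at rest; platter still, its rim within 22 mm (12 deg) of its start (all of step 1 and all of step 2 and distance of rim_mark from where it was at the start of the episode below 0.022 m and velocity of joint platter between -0.05 and 0.05 rad/s); the robot touches nothing.
It fails at once if the platter is swung round: its rim more than 22 mm (12 degrees) from where it stood (distance of rim_mark from where it was at the start of the episode above 0.022 m).
It fails at once if a wagon is dropped (falls faster than 0.55 m/s, some 15 mm) or thrown ((contact force between the fingers and box_van below 0.02 N and linear speed of box_van above 0.55 m/s) or (contact force between the fingers and flat_wagon below 0.02 N and linear speed of flat_wagon above 0.55 m/s)).
It fails at once if the bottle, a pot or a tool is shifted by 30 mm or knocked over ((distance of glue_bottle from where it was at the start of the episode above 0.03 m or angle between glue_bottle's own z axis and vertical above 0.5 rad) or (distance of paint_pot_a from where it was at the start of the episode above 0.03 m or angle between paint_pot_a's own z axis and vertical above 0.5 rad) or (distance of paint_pot_b from where it was at the start of the episode above 0.03 m or angle between paint_pot_b's own z axis and vertical above 0.5 rad) or (distance of flat_pliers from where it was at the start of the episode above 0.03 m or angle between flat_pliers's own z axis and vertical above 0.5 rad) or (distance of side_cutter from where it was at the start of the episode above 0.03 m or angle between side_cutter's own z axis and vertical above 0.5 rad)).
It also fails if it takes over 58 s, if anything falls off the work surface, if the arm or the gripper's body presses on something with over 40 N, if the wrist force passes 120 N, or if a joint passes its speed limit or range.

## Working session

There is one attempt and no reset: what is moved stays moved. The work goes in short steps, Python scripts to look and compute and a shell command to move; the robot and the scene stay as the last step left them, time stands still between calls to the robot, and variables do not carry over. Pictures are saved under pics/ and viewed, at most 10 in all, crops included, and the job is handed in when it is done.

```bash
ls; mkdir -p pics
python3 - <<'E'
from bench import r
import cv2,numpy as np
for n in("scene","top"):
    c=r.camera(n);cv2.imwrite(f"pics/{n}0.png",c["img"][:,:,::-1]);print(n,c["fx"],c["fy"],c["cx"],c["cy"],c["k1"],np.round(c["pose"],4).tolist())
s=r.read_state();print(s["time"],s["ee_pos"],s["eef_rot"],s["width"])
E
```

```text
bench.py
jog.py
pics
scene 491.66480722378583 491.66480722378583 319.36933911407516 200.48256519981706 -0.02688989492195896 [[0.7609, -0.4453, 0.472, 0.1081], [-0.6487, -0.5055, 0.5689, -0.7173], [-0.0147, -0.7391, -0.6735, 0.7152], [0.0, 0.0, 0.0, 1.0]]
top 442.95395225995844 442.95395225995844 320.00550067339265 199.81354981697416 -0.07864998075041117 [[-0.3084, -0.9071, 0.2865, 0.3511], [-0.9512, 0.2909, -0.1031, -0.0614], [0.0102, -0.3043, -0.9525, 0.88], [0.0, 0.0, 0.0, 1.0]]
0.1 [0.17187393 0.60052321 0.20714577] [ 1.38929433e-01  9.90302083e-01 -6.25336187e-04 -7.62486677e-05] 0.0870231236044331
```

View pics/scene0.png

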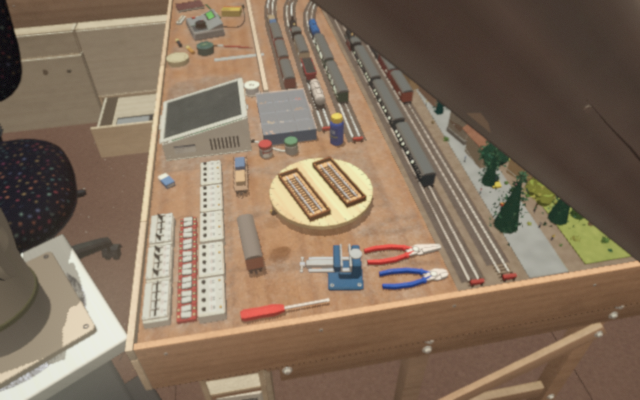

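View pics/top0.png

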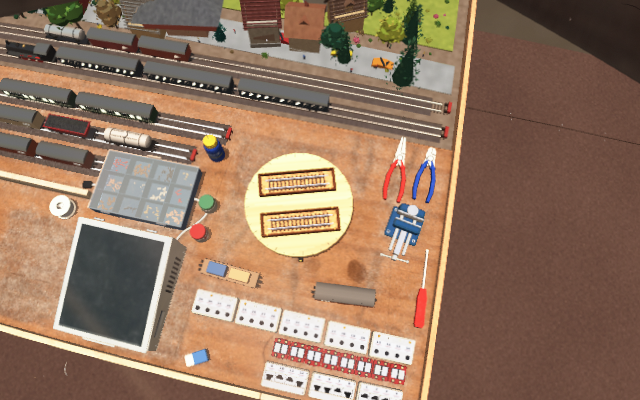

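```bash
cat > h.py <<'E'
import cv2,numpy as np
from bench import r
def K(c): return np.array([[c["fx"],0,c["cx"]],[0,c["fy"],c["cy"]],[0,0,1.]]),np.array([c["k1"],0,0,0.])
def cast(c,px,z):
    # drawn = ray*(1+k1 r^2): OpenCV model with k1
    k,d=K(c);q=cv2.undistortPointsIter(np.float64(px).reshape(-1,1,2),k,d,None,None,(3,50,1e-12))[:,0]
    P=np.array(c["pose"]);v=np.c_[q,np.ones(len(q))]@P[:3,:3].T;o=P[:3,3]
    return (o+v*((z-o[2])/v[:,2])[:,None])[:,:2]
def proj(c,p):
    P=np.linalg.inv(np.array(c["pose"]));k,d=K(c)
    return cv2.projectPoints(np.float64(p).reshape(-1,1,3),cv2.Rodrigues(P[:3,:3])[0],P[:3,3],k,d)[0][:,0]
def rect(w):
    """min-area rect of world xy points: centre, long, short, long-axis angle (mod pi, about +y)"""
    c,(a,b),_=R=cv2.minAreaRect(np.float32(w)*1000);B=cv2.boxPoints(R)
    e=B[1]-B[0],B[2]-B[1];l=max(e,key=np.linalg.norm);
    if l[1]<0:l=-l
    return np.round(np.array(c)/1000,4),round(max(a,b)/1000,4),round(min(a,b)/1000,4),round(float(np.arctan2(-l[0],l[1])),3)
def blobs(c,mask,z,amin=150):
    cs,_=cv2.findContours(mask.astype(np.uint8),cv2.RETR_EXTERNAL,cv2.CHAIN_APPROX_NONE)
    for q in cs:
        if cv2.contourArea(q)>amin: print(q[:,0].mean(0).round(),cv2.contourArea(q),*rect(cast(c,q[:,0],z)))
def hsv(c): return cv2.cvtColor(c["img"],cv2.COLOR_RGB2HSV).astype(int)
E
python3 - <<'E'
from h import *
c=r.camera("top");h=hsv(c);H,S,V=h[...,0],h[...,1],h[...,2]
for p in[(345,294),(320,296),(345,280),(218,268),(240,273),(297,205),(260,190),(297,182),(280,220),(300,150)]:print(p,h[p[1],p[0]])
pl=(H>18)&(H<35)&(V>170);pl[:150]=0;pl[260:]=0;pl[:,:235]=0;pl[:,360:]=0
print("platter z.028");blobs(c,pl,.028)
hull=np.zeros(V.shape,np.uint8);cs,_=cv2.findContours(pl.astype(np.uint8),0,1);cv2.fillConvexPoly(hull,cv2.convexHull(max(cs,key=cv2.contourArea)),1)
hull=cv2.erode(hull,np.ones((5,5)))
print("tracks z.04");blobs(c,(hull>0)&~pl,.040)
img=c["img"][140:320,180:390,::-1];cv2.imwrite("pics/top_crop.png",cv2.resize(img,(788,675)[0:1]+(600,) if 0 else (700,600),interpolation=cv2.INTER_CUBIC))
E
```

```text
(345, 294) [ 15  51 164]
(320, 296) [ 14  58 157]
(345, 280) [ 13 143 219]
(218, 268) [109  79 198]
(240, 273) [ 21  93 249]
(297, 205) [ 27  71 253]
(260, 190) [  8 182 125]
(297, 182) [ 16 139 233]
(280, 220) [ 10  71 126]
(300, 150) [ 13  97 192]
platter z.028
[298. 204.] 8743.5 [ 0.6166 -0.1099] 0.2179 0.2175 0.478
tracks z.04
[300. 221.] 1834.5 [ 0.5734 -0.1012] 0.1556 0.0498 -0.22
[296. 182.] 1684.0 [ 0.6547 -0.1192] 0.1552 0.05 -0.217
```

View pics/top_crop.png

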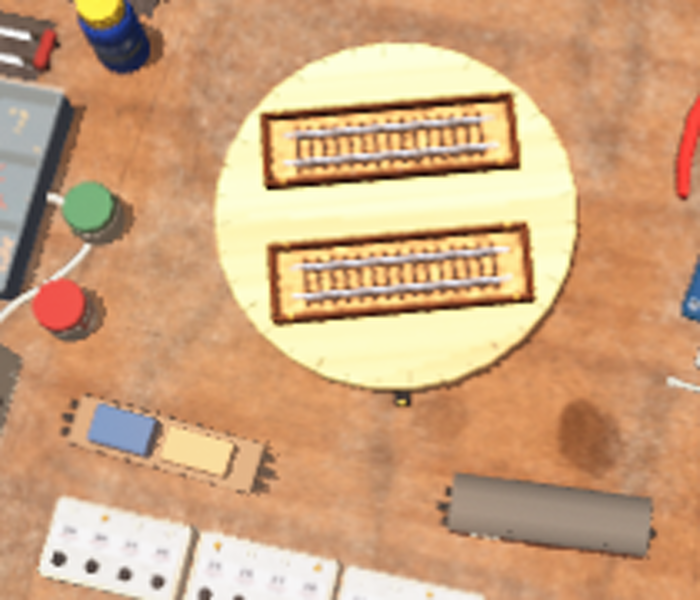

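Run:
```python
from h import *
c=r.camera("top");h=hsv(c);H,S,V=h[...,0],h[...,1],h[...,2]
m=(S<80)&(V<185);m[:275]=0;m[312:]=0;m[:,:310]=0;m[:,380:]=0
for z in(.045,.052):blobs(c,m,z)
m=(H>100)&(H<125)&(S>60);m[:255]=0;m[285:]=0;m[:,:195]=0;m[:,270:]=0
blobs(c,m,.035,50)
m=(H>17)&(V>215)&(S>60);m[:255]=0;m[285:]=0;m[:,:195]=0;m[:,262:]=0
blobs(c,m,.035,50)
# deck corners read from the crop
px=np.array([(84,396),(268,442),(250,492),(70,436)])/ [700/210,600/180]+[180,140]
print(rect(cast(c,px,.012)),cast(c,px,.012).round(4).tolist())
for p in[(.455,-.137,.052),(.49,.02,.012)]:print(proj(c,p))
s=r.read_state();print(s["joint_positions"])
w=r.camera("wrist");P=np.array(w["pose"]);from scipy.spatial.transform import Rotation as R
T=R.from_quat(s["eef_rot"]).as_matrix();print("tool axes",T.round(3).tolist());print("cam in tool",(T.T@(P[:3,3]-s["ee_pos"])).round(4),(T.T@P[:3,:3]).round(3).tolist(),w["fx"])
```

```text
[343. 294.] 968.0 [ 0.4138 -0.1369] 0.1182 0.033 -0.437
[343. 294.] 968.0 [ 0.4133 -0.1362] 0.1172 0.0327 -0.437
[216. 268.] 160.0 [0.5349 0.0793] 0.0329 0.0204 -0.569
[239. 275.] 165.0 [0.5101 0.0411] 0.0376 0.0184 -0.571
(array([0.525 , 0.0575]), 0.1137, 0.0307, -0.602) [[0.565, 0.0991], [0.5055, 0.002], [0.4806, 0.02], [0.5443, 0.1127]]
[[336.82464297 272.44042634]]
[[253.67743793 282.97844854]]
[-1.31465134  0.33261788 -0.0647159   1.46062411  0.0215987   1.34989969
 -0.08849414]
tool axes [[-0.961, 0.275, -0.0], [0.275, 0.961, -0.001], [-0.0, -0.001, -1.0]]
cam in tool [ 0.081   0.0013 -0.1772] [[-0.001, -0.956, -0.295], [1.0, -0.001, -0.001], [0.001, -0.295, 0.956]] 324.03110870107025
```

```bash
python3 jog.py '[[-0.38,-0.31,0,1.73,0.087],[-0.38,-0.31,0,1.73,0.087],[-0.38,-0.31,0,1.73,0.087],[-0.38,-0.31,0,1.73,0.087],[-0.38,-0.31,0,1.73,0.087],[-0.38,-0.31,0,1.73,0.087],[-0.38,-0.31,0,1.73,0.087],[-0.38,-0.31,0,1.73,0.087],[-0.38,-0.31,0,1.73,0.087],[-0.38,-0.31,0,1.73,0.087],[-0.38,-0.31,0,1.73,0.087],[-0.38,-0.31,0,1.73,0.087]]' 10
cat >> h.py <<'E'
from scipy.spatial.transform import Rotation as Ro
def togo(x,y,z,a):
    """shift in tool axes and turn to put TCP at x,y,z with closing axis at angle a"""
    s=r.read_state();T=Ro.from_quat(s["eef_rot"]).as_matrix();d=T.T@(np.array([x,y,z])-s["ee_pos"])
    y0=np.arctan2(T[1,1],T[0,1]);t=-(a-y0);t=(t+np.pi)%(2*np.pi)-np.pi
    print("togo",d.round(4),"turn",round(t,3),"yaw",round(y0,3),"pos",s["ee_pos"].round(4),"tilt",T[:,2].round(3),"t",s["time"],"w",round(s["width"],4),"ft",np.round(s["ft_force"],1),"j7",round(s["joint_positions"][6],2))
E
python3 - <<'E'
from h import *
togo(.4135,-.1365,.2,-.436)
w=r.camera("top")
print(cast(w,[(213,143),(203,202),(197,231)],.06))
E
```

```text
time: 1.45
ee_pos: [0.4527, 0.1969, 0.2079]
eef_rot: [0.846, 0.533, 0.0, -0.0]
ft_force: [-0.5, 0.1, 0.1]
width: 0.0867
grip_force: 0.0
togo [-0.3176  0.1088  0.0078] turn -0.011 yaw -0.447 pos [0.4527 0.1969 0.2079] tilt [ 0.  0. -1.] t 1.45 w 0.0867 ft [-0.5  0.1  0.1] j7 -0.94
[[0.77961687 0.01966772]
 [0.66305479 0.06802525]
 [0.61002541 0.09253723]]
```

```bash
python3 jog.py '[[-0.318,0.109,0,-0.01,0.087],[-0.318,0.109,0,-0.01,0.087],[-0.318,0.109,0,-0.01,0.087],[-0.318,0.109,0,-0.01,0.087],[-0.318,0.109,0,-0.01,0.087],[-0.318,0.109,0,-0.01,0.087],[-0.318,0.109,0,-0.01,0.087],[-0.318,0.109,0,-0.01,0.087]]' 10
python3 - <<'E'
from h import *
togo(.4135,-.1365,.036,-.436)
w=r.camera("wrist");np.save("pics/w1.npy",w,allow_pickle=True);cv2.imwrite("pics/w1.png",w["img"][:,:,::-1])
print(np.array(w["pose"]).round(3).tolist())
E
```

```text
time: 2.3
ee_pos: [0.4149, -0.1406, 0.2081]
eef_rot: [0.842, 0.539, 0.0, 0.0]
ft_force: [-0.1, 0.9, -0.7]
width: 0.0866
grip_force: 0.0
togo [ 0.003  -0.0031  0.1721] turn 0.003 yaw -0.433 pos [ 0.4149 -0.1406  0.2081] tilt [ 0.001  0.    -1.   ] t 2.3 w 0.0866 ft [-0.1  0.9 -0.7] j7 -0.32
[[0.907, -0.402, -0.122, 0.449], [-0.42, -0.867, -0.268, -0.066], [0.002, 0.294, -0.956, 0.385], [0.0, 0.0, 0.0, 1.0]]
```

View pics/w1.png

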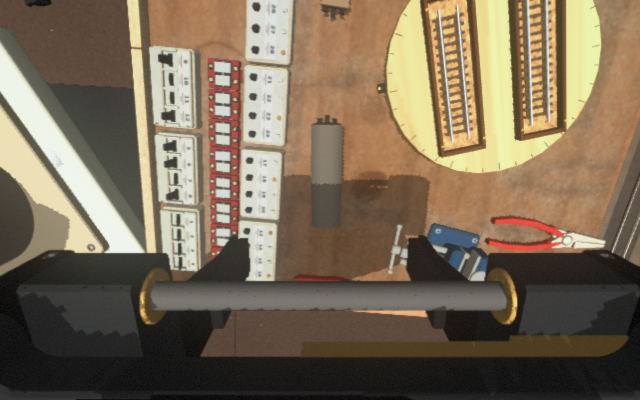

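Run:
```python
from h import *
w=np.load("pics/w1.npy",allow_pickle=True).item();h=hsv(w);H,S,V=h[...,0],h[...,1],h[...,2]
for p in[(327,150),(327,210),(302,150),(360,210),(302,215)]:print(p,h[p[1],p[0]])
m=(S<70);m[:118]=0;m[235:]=0;m[:,:300]=0;m[:,:]&=True;m[:,360:]=0
m=cv2.morphologyEx(m.astype(np.uint8),cv2.MORPH_OPEN,np.ones((5,5)))
for row in range(125,230,12):
    q=np.where(m[row])[0];print(row,q.min() if len(q) else 0,q.max() if len(q) else 0,len(q))
for z in(.045,.052):blobs(w,m,z)
print(cast(w,[(312,124),(343,124),(341,228),(313,228)],.05).round(4))
```

```text
(327, 150) [ 19  50 139]
(327, 210) [18 50 87]
(302, 150) [ 14 107 178]
(360, 210) [15 98 91]
(302, 215) [ 14 107 110]
125 312 341 30
137 312 341 30
149 312 341 30
161 312 341 30
173 312 340 29
185 312 340 29
197 312 339 28
209 312 339 28
221 312 339 28
[326. 175.] 2838.0 [ 0.4138 -0.1389] 0.1129 0.0308 -0.448
[326. 175.] 2838.0 [ 0.4145 -0.1374] 0.1106 0.0301 -0.448
[[ 0.425  -0.0807]
 [ 0.4535 -0.0938]
 [ 0.4053 -0.1962]
 [ 0.377  -0.1831]]
```

```bash
python3 - <<'E'
from h import *
w=np.load("pics/w1.npy",allow_pickle=True).item()
togo(.414,-.1385,.036,-.445)
a=np.array([np.cos(-.445),np.sin(-.445)])
for z in(0,.02):print((cast(w,[(286,65),(284,145),(282,150),(278,215),(276,225)],z)-[.414,-.1385])@a)
E
python3 jog.py '[[0,0,0.05,0.01,0.042],[0.002,0,0.1,0.01,0.042],[0.002,0,0.12,0.01,0.042],[0.002,0,0.12,0.01,0.042],[0.002,0,0.12,0.01,0.042]]' 10
python3 - <<'E'
from h import *
togo(.414,-.1385,.036,-.445)
c=r.camera("scene");np.save("pics/s1.npy",c,allow_pickle=True);w=r.camera("wrist");
i=np.vstack([cv2.resize(c["img"][190:290,200:330],None,fx=3,fy=3),w["img"][60:350,140:530]])
cv2.imwrite("pics/a2.png",i[:,:,::-1])
E
```

```text
togo [-0.0014 -0.0011  0.172 ] turn 0.015 yaw -0.43 pos [ 0.4154 -0.1378  0.208 ] tilt [ 0.001  0.001 -1.   ] t 2.35 w 0.087 ft [-0.7  1.5  0.4] j7 -0.32
[-0.0457425  -0.05043862 -0.05298444 -0.06053665 -0.06355195]
[-0.04334918 -0.04780159 -0.05021529 -0.05737558 -0.06023439]
time: 2.85
ee_pos: [0.4171, -0.1335, 0.0885]
eef_rot: [0.843, 0.537, -0.0, 0.0]
ft_force: [1.4, -0.5, 0.6]
width: 0.0546
grip_force: 0.0
togo [-0.0058 -0.0007  0.0525] turn 0.009 yaw -0.436 pos [ 0.4171 -0.1335  0.0885] tilt [-0. -0. -1.] t 2.85 w 0.0546 ft [ 1.4 -0.5  0.6] j7 -0.22
```

View pics/a2.png

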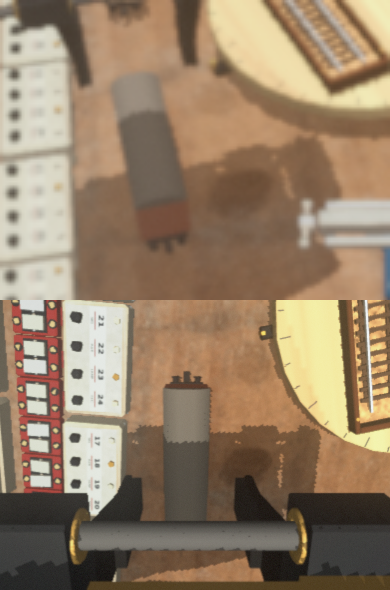

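Run:
```python
from h import *
c=np.load("pics/s1.npy",allow_pickle=True).item()
a=np.array([np.sin(.445),np.cos(.445)]);b=np.array([np.cos(.445),-np.sin(.445)])
f=lambda p:((proj(c,p)-[200,190])*3).round()
print("van mid roof",f((.414,-.1385,.052)),[f([*(np.array([.414,-.1385])+s*.057*a),.05]) for s in(-1,1)])
print("tips",[f([*(np.array([.4171,-.1335])+s*.027*b),.0665]) for s in(-1,1)])
# roof ends read in scene crop -> world at z .05
e=cast(c,np.array([(135,77),(163,205)])/3+[200,190],.05);print(e,e.mean(0))
```

```text
van mid roof [[145. 130.]] [array([[160., 198.]]), array([[132.,  71.]])]
tips [array([[ 99., 115.]]), array([[185.,  98.]])]
[[ 0.43683906 -0.09293209]
 [ 0.38764169 -0.1952902 ]] [ 0.41224037 -0.14411115]
```

Run:
```python
from h import *
w=np.load("pics/w1.npy",allow_pickle=True).item()
b=np.array([np.cos(.432),-np.sin(.432)]);t=np.array([np.sin(.432),np.cos(.432)])
for u in(-.0095,0,.0095):print(u,[proj(w,[*(np.array([.4152,-.138])+s*.0433*b+u*t),.186]).round()for s in(-1,1)])
s=np.load("pics/s1.npy",allow_pickle=True).item()
cr=cv2.resize(s["img"][170:250,195:295],None,fx=6,fy=6,interpolation=cv2.INTER_CUBIC)
for p in ([*(np.array([.4171,-.1335])+k*.035*b),z] for k in(-1,1) for z in(.0665,.0885)):
    q=(proj(s,p)[0]-[195,170])*6;cv2.circle(cr,tuple(int(v)for v in q),4,(0,255,0),-1)
cv2.imwrite("pics/s1z.png",cr[:,:,::-1])
```

```text
-0.0095 [array([[262., 239.]]), array([[392., 239.]])]
0 [array([[261., 226.]]), array([[392., 226.]])]
0.0095 [array([[260., 212.]]), array([[393., 212.]])]
```

View pics/s1z.png

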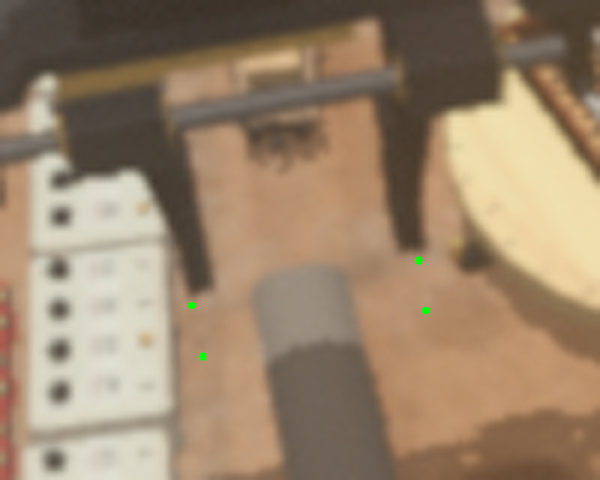

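```bash
python3 jog.py '[[-0.008,-0.001,0,0.01,0.042],[-0.008,-0.001,0.03,0.01,0.042],[-0.008,-0.001,0.05,0.01,0.042],[-0.008,-0.001,0.05,0.01,0.042]]' 10
python3 - <<'E'
from h import *
togo(.413,-.141,.036,-.445)
s=r.camera("scene");w=r.camera("wrist");np.save("pics/s2.npy",s,allow_pickle=True);np.save("pics/w2.npy",w,allow_pickle=True)
cr=cv2.resize(s["img"][190:290,200:330],None,fx=4,fy=4,interpolation=cv2.INTER_CUBIC)
i=np.vstack([cr[:,:390],w["img"][100:300,140:530]])
cv2.imwrite("pics/a3.png",i[:,:,::-1])
E
```

```text
time: 3.35
ee_pos: [0.411, -0.1411, 0.0368]
eef_rot: [0.847, 0.532, -0.001, -0.001]
ft_force: [-0.8, 0.4, 0.8]
width: 0.0422
grip_force: 0.0
togo [0.001  0.0017 0.0008] turn -0.004 yaw -0.449 pos [ 0.411  -0.1411  0.0368] tilt [-0.003 -0.    -1.   ] t 3.35 w 0.0422 ft [-0.8  0.4  0.8] j7 -0.11
```

View pics/a3.png

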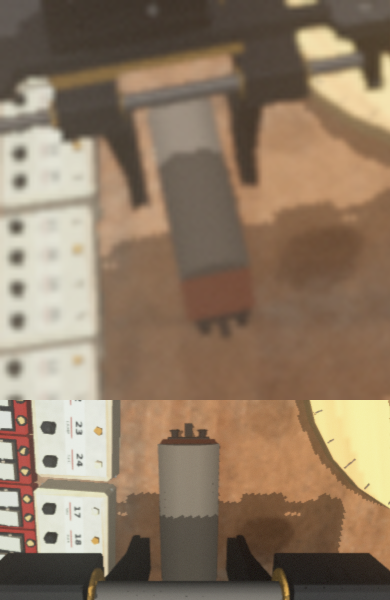

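```bash
python3 jog.py '[[0.001,0.001,0,0,0.02],[0.001,0.001,0,0,0.02],[0.001,0.001,0,0,0.02],[0.001,0.001,0,0,0.02],[0.001,0.001,0,0,0.02]]' 15
python3 jog.py '[[0.001,0.001,-0.02,0,0.02],[0.001,0.001,-0.05,0,0.02],[0.001,0.001,-0.1,0,0.02],[0.001,0.001,-0.14,0,0.02],[0.001,0.001,-0.14,0,0.02]]' 15
python3 - <<'E'
from h import *
togo(.56,-.145,.18,-.22)
s=r.camera("scene");cv2.imwrite("pics/s3.png",s["img"][60:320,120:470,::-1].repeat(2,0).repeat(2,1))
E
```

```text
time: 3.95
ee_pos: [0.4138, -0.1404, 0.038]
eef_rot: [0.846, 0.532, 0.0, -0.0]
ft_force: [-0.2, -0.0, 0.1]
width: 0.0212
grip_force: 0.0
time: 4.45
ee_pos: [0.4177, -0.1405, 0.1826]
eef_rot: [0.847, 0.532, 0.004, 0.002]
ft_force: [0.3, 0.5, -0.3]
width: 0.0197
grip_force: 0.0
togo [0.0576 0.1301 0.0037] turn -0.228 yaw -0.448 pos [ 0.4177 -0.1405  0.1826] tilt [ 0.008  0.001 -1.   ] t 4.45 w 0.0197 ft [ 0.3  0.5 -0.3] j7 -0.32
```

View pics/s3.png

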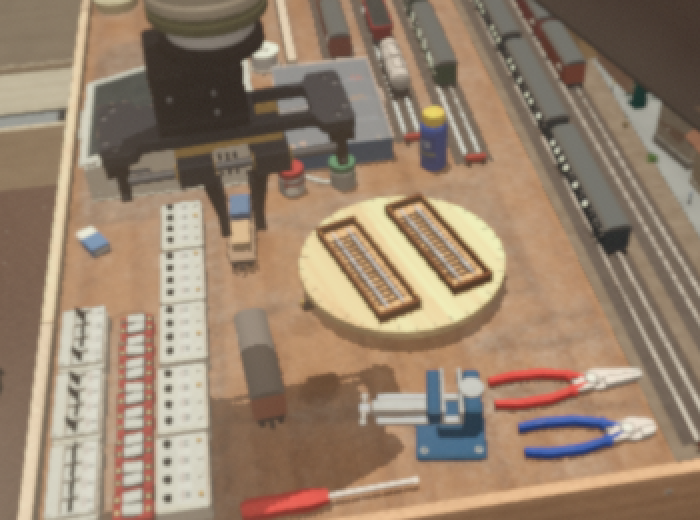

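Run:
```python
from h import *
def ray(c,p):
    a=np.r_[cast(c,[p],0.)[0],0];o=np.array(c["pose"])[:3,3];return o,(a-o)/np.linalg.norm(a-o)
def tri(R):
    A=sum(np.eye(3)-np.outer(d,d) for o,d in R);b=sum((np.eye(3)-np.outer(d,d))@o for o,d in R);x=np.linalg.solve(A,b)
    return x.round(4),[round(float(np.linalg.norm(np.cross(x-o,d))),4) for o,d in R]
s=np.load("pics/s2.npy",allow_pickle=True).item();w=np.load("pics/w2.npy",allow_pickle=True).item()
for p,q in[((248.25,238.5),(329,238)),((234.5,241.25),(290,238)),((262,235.75),(368,238))]:print(tri([ray(s,p),ray(w,q)]))
# check scene/wrist agreement on van front roof corners (near end in s is far row in w: only visible ends); far end of roof in wrist top (159..219,445)->
print(cast(w,[(299,145),(359,145)],.05),cast(s,[(200+153/4,190+100/4),(200+207/4,190+95/4)],.05))
```

```text
(array([ 0.4131, -0.1379,  0.038 ]), [0.0008, 0.0008])
(array([ 0.3908, -0.1273,  0.0376]), [0.0023, 0.0023])
(array([ 0.4354, -0.1487,  0.0381]), [0.0008, 0.0008])
[[ 0.42464185 -0.08068038]
 [ 0.45204452 -0.09390287]] [[ 0.42793911 -0.08262472]
 [ 0.44985495 -0.097194  ]]
```

```bash
python3 jog.py '[[0,0,0.04,0,0.042],[0,0,0.08,0,0.042],[0,0,0.1,0,0.042],[0,0,0.13,0,0.042],[0,0,0.145,0,0.042],[0,0,0.15,0,0.042],[0,0,0.155,0,0.042],[0,0,0.16,0,0.042],[0,0,0.16,0,0.042]]' 15
python3 - <<'E'
from h import *
togo(.413,-.141,.0,-.445)
s=r.camera("scene");w=r.camera("wrist");np.save("pics/s4.npy",s,allow_pickle=True);np.save("pics/w4.npy",w,allow_pickle=True)
cr=cv2.resize(s["img"][190:290,200:330],None,fx=4,fy=4,interpolation=cv2.INTER_CUBIC)
i=np.vstack([cr[:,:390],w["img"][100:300,140:530]])
cv2.imwrite("pics/a4.png",i[:,:,::-1])
E
```

```text
time: 5.4
ee_pos: [0.415, -0.1399, 0.0177]
eef_rot: [0.847, 0.532, 0.0, -0.0]
ft_force: [0.2, 0.3, -0.3]
width: 0.042
grip_force: 0.0
togo [-0.0018 -0.0014  0.0177] turn -0.003 yaw -0.448 pos [ 0.415  -0.1399  0.0177] tilt [ 0.  0. -1.] t 5.4 w 0.042 ft [ 0.2  0.3 -0.3] j7 -0.06
```

View pics/a4.png

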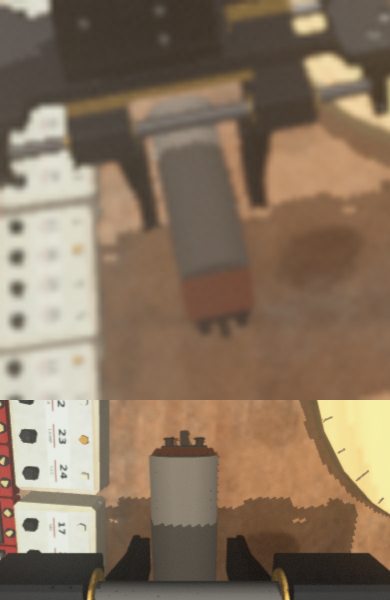

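```bash
python3 jog.py '[[0,-0.001,0.005,0,0.042],[0,-0.001,0.01,0,0.042],[0,-0.001,0.014,0,0.042],[0,-0.001,0.018,0,0.042],[0,-0.001,0.018,0,0.042]]' 15
python3 jog.py '[[0,0,0,0,0.02],[0,0,0,0,0.02],[0,0,0,0,0.02],[0,0,0,0,0.02]]' 15
python3 - <<'E'
from h import *
togo(.413,-.141,.0,-.445)
E
```

```text
time: 6.0
ee_pos: [0.4137, -0.1396, -0.0008]
eef_rot: [0.847, 0.532, -0.0, -0.0]
ft_force: [0.2, -0.2, 0.3]
width: 0.0421
grip_force: 0.0
time: 6.4
ee_pos: [0.4142, -0.1395, -0.0001]
eef_rot: [0.847, 0.532, 0.0, 0.0]
ft_force: [-0.5, 0.5, 0.7]
width: 0.0307
grip_force: 15.0
togo [-0.0019 -0.0005 -0.0001] turn -0.003 yaw -0.448 pos [ 4.142e-01 -1.395e-01 -1.000e-04] tilt [ 0.  0. -1.] t 6.4 w 0.0307 ft [-0.5  0.5  0.7] j7 -0.02
```

```bash
python3 jog.py '[[0,0,-0.02,0,0.02],[0,0,-0.05,0,0.02],[0,0,-0.09,0,0.02],[0,0,-0.13,0,0.02],[0.01,0.04,-0.15,-0.06,0.02],[0.015,0.08,-0.15,-0.12,0.02],[0.02,0.12,-0.15,-0.18,0.02],[0.027,0.16,-0.15,-0.228,0.02],[0.027,0.194,-0.15,-0.228,0.02],[0.027,0.194,-0.15,-0.228,0.02],[0.027,0.194,-0.15,-0.228,0.02]]' 15
python3 - <<'E'
from h import *
w=r.camera("wrist");np.save("pics/w5.npy",w,allow_pickle=True);cv2.imwrite("pics/w5.png",w["img"][:,:,::-1])
togo(.656,-.119,.034,-.219)
E
```

```text
time: 7.5
ee_pos: [0.6002, -0.1999, 0.149]
eef_rot: [0.781, 0.625, -0.001, -0.0]
ft_force: [-1.0, -0.3, -0.3]
width: 0.031
grip_force: 15.0
togo [0.0909 0.0372 0.1154] turn -0.002 yaw -0.221 pos [ 0.5999 -0.1995  0.1495] tilt [-0.001 -0.    -1.   ] t 7.55 w 0.0309 ft [-1.1  0.8 -1.2] j7 0.33
```

View pics/w5.png

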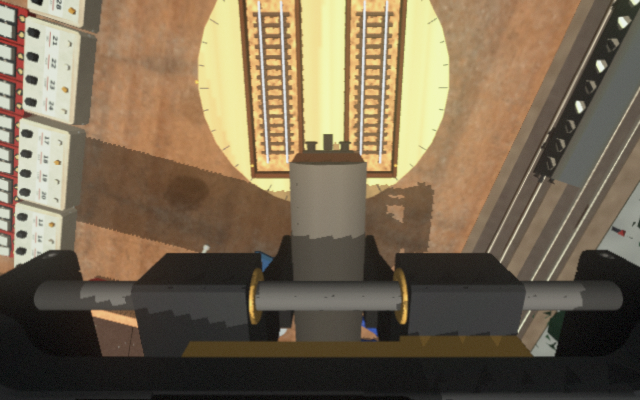

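Run:
```python
from h import *
w=np.load("pics/w5.npy",allow_pickle=True).item();h=hsv(w);V=h[...,2];S=h[...,1]
for row in(10,50,90,130):
    m=(V[row]<130)|((S[row]>150)); 
    q=np.flatnonzero(np.diff(np.r_[0,m[225:430].astype(int),0]));print(row,[(a+225,b+224) for a,b in zip(q[::2],q[1::2]) if b-a>2])
for col in(265,270,275,375,380,385):
    m=(V[140:200,col]<130)|(S[140:200,col]>150);q=np.flatnonzero(np.diff(np.r_[0,m.astype(int),0]));print(col,[(a+140,b+139) for a,b in zip(q[::2],q[1::2])])
for row in(170,200,220):
    print(row,[int(x) for x in np.flatnonzero(np.abs(np.diff(V[row,270:385]))>25)+270])
```

```text
10 [(np.int64(240), np.int64(245)), (np.int64(298), np.int64(300)), (np.int64(400), np.int64(403))]
50 [(np.int64(245), np.int64(248)), (np.int64(398), np.int64(400))]
90 [(np.int64(248), np.int64(251)), (np.int64(396), np.int64(398))]
130 [(np.int64(251), np.int64(253))]
265 [(np.int64(172), np.int64(173)), (np.int64(175), np.int64(175)), (np.int64(191), np.int64(199))]
270 [(np.int64(150), np.int64(152)), (np.int64(171), np.int64(173)), (np.int64(175), np.int64(175)), (np.int64(194), np.int64(199))]
275 [(np.int64(152), np.int64(152)), (np.int64(171), np.int64(173)), (np.int64(197), np.int64(199))]
375 [(np.int64(152), np.int64(152)), (np.int64(171), np.int64(173)), (np.int64(196), np.int64(199))]
380 [(np.int64(171), np.int64(173)), (np.int64(193), np.int64(199))]
385 [(np.int64(171), np.int64(173)), (np.int64(190), np.int64(199))]
170 [288, 289, 365, 366]
200 [290]
220 []
```

Run:
```python
from h import *
w=np.load("pics/w5.npy",allow_pickle=True).item();h=hsv(w);H,S,V=h[...,0],h[...,1],h[...,2]
a=-.219;u=np.array([np.cos(a),np.sin(a)]);t=np.array([-u[1],u[0]])
L=[];R_=[]
for row in range(10,140,6):
    # gradient of V, outermost strong fall
    g=V[row].astype(int)
    l=next(c for c in range(225,270) if g[c]<190 and g[c+1]<190); r_=next(c for c in range(420,370,-1) if g[c]<190 and g[c-1]<190)
    L.append((l-.5,row));R_.append((r_+.5,row))
print(L[::5],R_[::5])
WL=cast(w,L,.04);WR=cast(w,R_,.04)
for W in(WL,WR):
    vx,vy,x0,y0=cv2.fitLine(np.float32(W),cv2.DIST_HUBER,0,1e-4,1e-4).ravel();print("angle",np.arctan2(-vx*np.sign(vy),abs(vy)),"across",np.median(W@u))
print("front stop outer/inner lower end (rows 171..174)",[(cast(w,[(c,174.),(c,170.5)],.04)@t).round(4) for c in(270,380)])
print("prior tracks: across",np.array([[.5734,-.1012],[.6547,-.1192]])@u,"along",np.array([[.5734,-.1012],[.6547,-.1192]])@t,"tool",np.array([.5999,-.1995])@u,np.array([.5999,-.1995])@t)
# van roof sides and far end
h2=S<75
E2=[]
for row in(175,190,205,220):
    g=V[row].astype(int);s=S[row];q=[c for c in range(270,385) if s[c]<80];print(row,q[0],q[-1],(cast(w,[(q[0]-.5,row),(q[-1]+.5,row)],.198)@u).round(4))
print("van far roof end",(cast(w,[(328,163.5)],.198)@t).round(4))
```

```text
[(238.5, 10), (240.5, 40), (242.5, 70), (245.5, 100), (247.5, 130)] [(406.5, 10), (404.5, 40), (402.5, 70), (400.5, 100), (399.5, 130)]
angle -0.21887203 across 0.5595635871159634
angle -0.22142191 across 0.691087109157702
front stop outer/inner lower end (rows 171..174) [array([-0.0468, -0.0436]), array([-0.0471, -0.0439])]
prior tracks: across [0.58169052 0.66495925] along [0.02579037 0.02588301] tool 0.6289135995896191 -0.0644045359522783
175 290 365 [0.6141 0.6448]
190 274 365 [0.6073 0.645 ]
205 291 365 [0.614  0.6452]
220 291 364 [0.6137 0.645 ]
van far roof end [-0.0069]
```

```bash
python3 jog.py '[[0.04,0.017,0,0,0.02],[0.08,0.033,0,0,0.02],[0.092,0.0377,0,0,0.02],[0.092,0.0377,0.03,0,0.02],[0.092,0.0377,0.06,0,0.02],[0.092,0.0377,0.08,0,0.02],[0.092,0.0377,0.095,0,0.02],[0.092,0.0377,0.1,0,0.02],[0.092,0.0377,0.1,0,0.02]]' 15
python3 - <<'E'
from h import *
w=r.camera("wrist");np.save("pics/w6.npy",w,allow_pickle=True)
togo(.6566,-.118,.034,-.220)
h=hsv(w);S,V,H=h[...,1],h[...,2],h[...,0]
for row in(60,100,140,170):
    print(row,"V",V[row,200:460:4].tolist())
E
```

```text
time: 8.45
ee_pos: [0.6574, -0.1175, 0.0501]
eef_rot: [0.78, 0.625, 0.0, -0.0]
ft_force: [0.2, 0.4, -0.6]
width: 0.0308
grip_force: 15.0
togo [-0.0005 -0.0011  0.0168] turn 0.0 yaw -0.22 pos [ 0.6578 -0.1177  0.0508] tilt [ 0.001  0.    -1.   ] t 8.5 w 0.0308 ft [ 0.8 -0.4 -0.1] j7 0.24
60 V [217, 240, 241, 240, 241, 227, 239, 241, 240, 241, 240, 240, 241, 240, 238, 241, 242, 241, 245, 246, 245, 242, 242, 246, 245, 245, 242, 222, 166, 168, 171, 165, 171, 171, 161, 166, 164, 164, 170, 161, 158, 159, 167, 169, 162, 157, 161, 166, 162, 154, 164, 161, 159, 158, 163, 159, 168, 166, 164, 161, 156, 156, 149, 156, 162]
100 V [241, 241, 242, 242, 243, 241, 243, 242, 243, 242, 242, 242, 242, 242, 242, 243, 245, 243, 244, 246, 246, 244, 246, 246, 245, 246, 244, 243, 243, 242, 241, 242, 241, 242, 242, 242, 242, 245, 244, 244, 245, 245, 245, 241, 240, 172, 172, 167, 165, 162, 160, 163, 162, 163, 166, 166, 168, 173, 167, 170, 169, 169, 175, 172, 174]
140 V [236, 221, 228, 240, 223, 143, 92, 112, 228, 242, 242, 242, 242, 242, 242, 246, 246, 243, 242, 245, 247, 245, 139, 112, 238, 242, 240, 233, 225, 234, 235, 105, 94, 129, 240, 199, 228, 217, 240, 240, 186, 123, 133, 246, 244, 243, 242, 241, 241, 242, 242, 241, 225, 170, 178, 174, 165, 166, 176, 174, 170, 169, 168, 169, 168]
170 V [122, 220, 103, 112, 200, 159, 124, 83, 165, 241, 241, 241, 241, 242, 242, 243, 246, 245, 242, 243, 245, 244, 141, 128, 130, 133, 136, 140, 144, 144, 146, 145, 143, 140, 143, 141, 139, 136, 131, 130, 127, 121, 148, 246, 243, 241, 241, 241, 241, 243, 242, 242, 245, 246, 246, 245, 165, 167, 162, 166, 166, 165, 163, 164, 172]
```

Run:
```python
from h import *
w=np.load("pics/w6.npy",allow_pickle=True).item();h=hsv(w);S,V=h[...,1],h[...,2]
a=-.22;u=np.array([np.cos(a),np.sin(a)]);t=np.array([-u[1],u[0]])
for row in(135,140,145,150):
    g=V[row];l=next(c for c in range(270,320) if g[c]<190);r_=next(c for c in range(395,340,-1) if g[c]<190)
    print("kerb",row,l,r_,(cast(w,[(l-.5,row),(r_+.5,row)],.04)@u).round(4))
for c in(295,345,365):print(c,V[115:165:2,c].tolist())
for row in(180,190,200):
    q=[c for c in range(270,400) if S[row,c]<80];print("roof",row,q[0],q[-1],(cast(w,[(q[0]-.5,row),(q[-1]+.5,row)],.099)@u).round(4))
print("tool",r.read_state()["ee_pos"][:2]@u,r.read_state()["ee_pos"][:2]@t)
```

```text
kerb 135 286 369 [0.6431 0.691 ]
kerb 140 287 369 [0.6435 0.6911]
kerb 145 287 369 [0.6434 0.6912]
kerb 150 287 369 [0.6433 0.6913]
295 [145, 131, 218, 223, 239, 239, 238, 230, 226, 215, 217, 219, 219, 219, 220, 209, 204, 145, 138, 183, 102, 106, 105, 100, 112]
345 [140, 133, 235, 239, 240, 239, 239, 237, 234, 221, 222, 232, 232, 125, 92, 93, 91, 93, 84, 99, 101, 101, 100, 90, 84]
365 [127, 128, 126, 128, 129, 130, 130, 180, 221, 155, 135, 135, 134, 134, 133, 132, 129, 130, 129, 131, 130, 129, 132, 126, 117]
roof 180 270 399 [0.6435 0.6964]
roof 190 270 399 [0.6432 0.6966]
roof 200 280 395 [0.6472 0.6952]
tool 0.6676516457244159 0.028675104767842165
```

```bash
python3 jog.py '[[-0.001,-0.001,0.005,0,0.02],[-0.001,-0.001,0.009,0,0.02],[-0.001,-0.001,0.012,0,0.02],[-0.001,-0.001,0.014,0,0.02],[-0.001,-0.001,0.0155,0,0.02],[-0.001,-0.001,0.0165,0,0.02],[-0.001,-0.001,0.0165,0,0.02]]' 15
python3 - <<'E'
from h import *
togo(.6566,-.118,.034,-.220)
w=r.camera("wrist");g=w
a=-.22;u=np.array([np.cos(a),np.sin(a)]);t=np.array([-u[1],u[0]])
V=hsv(w)[...,2];print(V[100:175:3,310].tolist())
w=np.load("pics/w6.npy",allow_pickle=True).item();print("far stop along",cast(w,[(310,117.5)],.04)@t)
E
```

```text
time: 9.2
ee_pos: [0.6563, -0.1185, 0.0352]
eef_rot: [0.781, 0.625, 0.0, -0.0]
ft_force: [-8.6, 3.2, 18.2]
width: 0.0308
grip_force: 15.0
togo [0.0005 0.0002 0.0012] turn -0.0 yaw -0.22 pos [ 0.6563 -0.1185  0.0352] tilt [ 0.     0.001 -1.   ] t 9.2 w 0.0308 ft [-8.6  3.2 18.2] j7 0.25
[242, 242, 235, 137, 147, 136, 235, 238, 234, 234, 235, 233, 240, 240, 89, 93, 94, 88, 103, 101, 101, 85, 141, 141, 139]
far stop along [0.10141511]
```

```bash
python3 jog.py '[[0,0,-0.0008,0,0.02],[0,0,-0.0008,0,0.02]]' 15
python3 - <<'E'
from h import *
togo(.6566,-.118,.034,-.220)
w=r.camera("wrist");np.save("pics/w7.npy",w,allow_pickle=True)
a=-.22;u=np.array([np.cos(a),np.sin(a)]);t=np.array([-u[1],u[0]])
h=hsv(w);S,V=h[...,1],h[...,2]
for row in(118,122,126,130):
    g=V[row];l=next(c for c in range(260,330) if g[c]<190);r_=next(c for c in range(400,340,-1) if g[c]<190)
    print("kerb",row,l,r_,(cast(w,[(l-.5,row),(r_+.5,row)],.04)@u).round(4))
for row in(170,180,190,200):
    q=np.flatnonzero(np.abs(np.diff(V[row,262:400].astype(int)))>15)+262;print("edges",row,q.tolist(),(cast(w,[(c+.5,row) for c in q],.084)@u).round(4).tolist() if len(q) else "")
s=r.read_state();print("torque",np.round(s["torque"],2))
E
```

```text
time: 9.45
ee_pos: [0.6563, -0.1185, 0.0352]
eef_rot: [0.781, 0.625, 0.0, -0.0]
ft_force: [-5.2, 1.5, 9.0]
width: 0.0307
grip_force: 15.0
togo [0.0005 0.0002 0.0012] turn -0.0 yaw -0.22 pos [ 0.6563 -0.1185  0.0352] tilt [ 0.     0.001 -1.   ] t 9.45 w 0.0307 ft [-5.2  1.5  9. ] j7 0.25
kerb 118 284 375 [0.6436 0.6911]
kerb 122 284 375 [0.6435 0.6912]
kerb 126 284 399 [0.6434 0.7038]
kerb 130 284 374 [0.6433 0.6909]
edges 170 [284, 285, 372, 373, 374] [0.649, 0.6494, 0.6845, 0.6849, 0.6853]
edges 180 [284, 285, 286, 372, 373] [0.6488, 0.6492, 0.6496, 0.6846, 0.6851]
edges 190 [285, 286, 371, 372, 373] [0.649, 0.6495, 0.6844, 0.6848, 0.6852]
edges 200 [285, 286, 371, 372] [0.6489, 0.6493, 0.6846, 0.685]
torque [ 0.27  1.28 -0.06]
```

```bash
python3 jog.py '[[0,0,-0.0007,0,0.031],[0,0,-0.0007,0,0.042],[0,0,-0.0007,0,0.042],[0,0,-0.0007,0,0.042],[0,0,-0.0007,0,0.042]]' 15
python3 jog.py '[[0,0,-0.01,0,0.042],[0,0,-0.03,0,0.042],[0,0,-0.07,0,0.042],[0,0,-0.11,0,0.042],[0,0,-0.15,0,0.042],[0,0,-0.17,0,0.087],[0,0,-0.17,0,0.087]]' 15
python3 - <<'E'
from h import *
togo(.522,.06,.18,-.57)
w=r.camera("wrist");c=r.camera("top");np.save("pics/w8.npy",w,allow_pickle=True)
a=-.22;u=np.array([np.cos(a),np.sin(a)]);t=np.array([-u[1],u[0]])
h=hsv(w);S,V=h[...,1],h[...,2]
print("expect roof centre px",proj(w,[*(.667*u+.0275*t),.085]),"kerb edges",proj(w,[*(.6432*u+.03*t),.04]),proj(w,[*(.6912*u+.03*t),.04]))
m=S<75;m=cv2.morphologyEx(m.astype(np.uint8),cv2.MORPH_OPEN,np.ones((5,5)));m[:,:260]=0;m[:,400:]=0;m[240:]=0;m[:60]=0
blobs(w,m,.083)
E
```

```text
time: 10.0
ee_pos: [0.6564, -0.1184, 0.0347]
eef_rot: [0.78, 0.625, -0.0, -0.0]
ft_force: [0.1, 0.5, 0.4]
width: 0.0414
grip_force: 0.0
time: 10.7
ee_pos: [0.6578, -0.1193, 0.2093]
eef_rot: [0.781, 0.625, 0.002, 0.002]
ft_force: [-0.1, -0.3, -0.7]
width: 0.0511
grip_force: 0.0
togo [ 0.1453 -0.1719  0.0284] turn 0.35 yaw -0.22 pos [ 0.6578 -0.1193  0.2093] tilt [ 0.006 -0.001 -1.   ] t 10.7 w 0.0511 ft [-0.1 -0.3 -0.7] j7 0.17
expect roof centre px [[326.02536391 188.41314774]] kerb edges [[304.22752879 175.47668236]] [[348.10379882 175.36780512]]
[326. 183.] 3318.5 [ 0.6568 -0.1172] 0.1109 0.0301 -0.22
[327. 128.] 4503.0 [ 0.6787 -0.069 ] 0.0979 0.0942 -0.259
```

```bash
python3 jog.py '[[0.145,-0.172,0.02,0.35,0.05],[0.145,-0.172,0.02,0.35,0.05],[0.145,-0.172,0.02,0.35,0.05],[0.145,-0.172,0.02,0.35,0.05],[0.145,-0.172,0.02,0.35,0.05],[0.145,-0.172,0.02,0.35,0.05],[0.145,-0.172,0.02,0.35,0.05]]' 15
python3 - <<'E'
from h import *
togo(.522,.06,.18,-.57)
w=r.camera("wrist");np.save("pics/w9.npy",w,allow_pickle=True)
h=hsv(w);H,S,V=h[...,0],h[...,1],h[...,2]
print("exp px",[proj(w,[x,y,.035]).round()for x,y in((.5349,.0793),(.5101,.0411))])
box=np.zeros(V.shape,bool);box[60:250,270:390]=1
print("blue");blobs(w,box&(H>95)&(H<125)&(S>50),.035,60)
print("tan");blobs(w,box&(H>15)&(H<28)&(S<130)&(V>90),.035,60)
for row in range(80,235,10):print(row,h[row,290:366:5].tolist())
E
```

```text
time: 11.5
ee_pos: [0.5195, 0.0612, 0.1843]
eef_rot: [0.877, 0.481, -0.0, -0.0]
ft_force: [-0.2, -0.5, -0.0]
width: 0.05
grip_force: 0.0
togo [0.0003 0.0028 0.0043] turn 0.002 yaw -0.568 pos [0.5195 0.0612 0.1843] tilt [-0.001  0.    -1.   ] t 11.5 w 0.05 ft [-0.2 -0.5 -0. ] j7 -0.62
exp px [array([[331., 160.]]), array([[331., 203.]])]
blue
[332. 156.] 627.0 [0.537  0.0818] 0.0337 0.0201 -0.574
tan
[330. 201.] 674.5 [0.5115 0.0451] 0.043 0.0278 -0.569
[287. 188.] 924.0 [0.4731 0.0784] 0.1324 0.0305 -0.513
[321.  74.] 526.0 [0.5692 0.1535] 0.0942 0.0128 1.142
80 [[16, 65, 118], [15, 79, 161], [15, 89, 169], [14, 86, 180], [16, 83, 187], [15, 78, 183], [14, 95, 169], [14, 97, 171], [15, 91, 188], [14, 98, 190], [14, 101, 190], [14, 95, 191], [14, 105, 182], [14, 103, 188], [15, 97, 200], [14, 98, 200]]
90 [[15, 88, 186], [13, 108, 191], [15, 111, 184], [14, 113, 188], [14, 108, 191], [14, 108, 187], [14, 113, 173], [13, 108, 180], [13, 110, 193], [13, 109, 194], [14, 107, 193], [13, 109, 177], [13, 113, 174], [14, 108, 184], [14, 99, 188], [14, 101, 187]]
100 [[15, 97, 169], [14, 107,
[... 2835 characters left out ...]
110], [14, 98, 122], [14, 97, 126], [15, 91, 131], [16, 101, 161], [17, 103, 161], [16, 106, 163], [16, 102, 142], [13, 117, 122], [13, 124, 113], [13, 121, 114], [13, 121, 122], [14, 117, 120]]
220 [[26, 29, 221], [19, 50, 127], [14, 84, 121], [15, 85, 117], [15, 86, 119], [14, 100, 122], [16, 92, 130], [16, 92, 130], [16, 97, 129], [15, 90, 130], [16, 96, 128], [13, 115, 111], [13, 126, 115], [13, 127, 116], [13, 119, 116], [13, 120, 117]]
230 [[34, 9, 236], [23, 48, 182], [14, 89, 121], [14, 92, 114], [14, 95, 110], [14, 104, 125], [15, 105, 124], [14, 107, 117], [14, 100, 107], [14, 105, 121], [13, 108, 123], [14, 116, 117], [12, 121, 112], [14, 124, 113], [13, 121, 118], [13, 115, 122]]
```

Run:
```python
from h import *
w=np.load("pics/w9.npy",allow_pickle=True).item();h=hsv(w);H,S,V=h[...,0],h[...,1],h[...,2]
for row in(146,165,200,210):
    g=h[row,310:352];print(row,g[:,1].tolist(),g[:,2].tolist())
print(V[120:136,332].tolist(),V[214:236,332].tolist())
for z in(.01,.015):
    p=cast(w,[(331.8,127),(331.8,225)],z);print(z,p.round(4).tolist(),p.mean(0).round(4),np.linalg.norm(p[1]-p[0]),np.arctan2(-(p[0]-p[1])[0],(p[0]-p[1])[1]))
togo(.523,.0615,0,-.57)
```

```text
146 [99, 99, 104, 105, 110, 110, 110, 96, 95, 97, 91, 26, 65, 78, 77, 78, 78, 79, 80, 82, 79, 79, 79, 78, 79, 79, 78, 79, 80, 77, 78, 77, 54, 43, 94, 94, 85, 88, 99, 101, 96, 95] [203, 200, 198, 194, 194, 192, 174, 165, 191, 207, 205, 167, 173, 183, 185, 186, 186, 184, 185, 184, 185, 185, 184, 187, 183, 184, 184, 184, 184, 185, 184, 178, 151, 137, 180, 173, 135, 119, 134, 164, 180, 180]
165 [101, 101, 101, 106, 109, 108, 110, 107, 99, 96, 92, 28, 65, 79, 82, 79, 81, 78, 81, 77, 81, 79, 81, 78, 79, 78, 81, 80, 80, 80, 81, 71, 9, 82, 97, 100, 112, 119, 121, 117, 119, 117] [191, 194, 196, 200, 201, 198, 190, 189, 201, 209, 206, 166, 172, 184, 184, 184, 185, 184, 186, 185, 183, 183, 185, 186, 183, 186, 185, 184, 185, 184, 183, 169, 135, 181, 203, 174, 160, 172, 177, 174, 173, 172]
200 [100, 96, 94, 100, 100, 97, 99, 96, 94, 90, 88, 89, 97, 100, 105, 103, 106, 102, 105, 105, 104, 104, 108, 103, 104, 104, 105, 107, 107, 105, 102, 97, 95, 91, 98, 114, 120, 125, 129, 121, 128, 121] [122, 125, 128, 128, 127, 129, 129, 128, 130, 131, 133, 132, 144, 158, 160, 163, 163, 163, 161, 160, 162, 162, 
[... 331 characters left out ...]
 126, 121, 128, 131, 131, 131, 147, 158, 161, 161, 161, 160, 161, 161, 161, 160, 161, 159, 161, 163, 161, 162, 161, 155, 142, 129, 131, 130, 124, 122, 120, 119, 119, 113, 113, 113]
[91, 91, 97, 152, 203, 210, 210, 212, 211, 210, 208, 208, 211, 209, 210, 210] [159, 149, 131, 128, 128, 128, 130, 129, 129, 127, 117, 74, 69, 69, 69, 78, 107, 118, 118, 120, 119, 122]
0.01 [[0.5519, 0.1049], [0.4921, 0.0106]] [0.522  0.0578] 0.11166895475966618 -0.5652733459028189
0.015 [[0.5521, 0.1053], [0.4931, 0.0123]] [0.5226 0.0588] 0.11008014682471139 -0.5652733459028187
togo [0.0028 0.0018 0.1845] turn 0.0 yaw -0.57 pos [0.5201 0.0602 0.1845] tilt [-0. -0. -1.] t 11.55 w 0.0498 ft [-0.1 -0.2  0.5] j7 -0.62
```

```bash
python3 jog.py '[[0.001,0.0024,0.04,0,0.042],[0.001,0.0024,0.09,0,0.042],[0.001,0.0024,0.13,0,0.042],[0.001,0.0024,0.15,0,0.042],[0.001,0.0024,0.165,0,0.042],[0.001,0.0024,0.175,0,0.042],[0.001,0.0024,0.182,0,0.042],[0.001,0.0024,0.186,0,0.042],[0.001,0.0024,0.186,0,0.042]]' 15
python3 jog.py '[[0,0,0,0,0.02],[0,0,0,0,0.02],[0,0,0,0,0.02],[0,0,0,0,0.02]]' 15
python3 - <<'E'
from h import *
togo(.523,.06,-.002,-.568)
E
```

```text
time: 12.45
ee_pos: [0.523, 0.0602, -0.001]
eef_rot: [0.877, 0.48, 0.0, -0.0]
ft_force: [-0.4, 0.5, -0.3]
width: 0.0418
grip_force: 0.0
time: 12.85
ee_pos: [0.5231, 0.0604, -0.0006]
eef_rot: [0.877, 0.48, 0.001, -0.0]
ft_force: [-1.7, -0.6, 6.4]
width: 0.031
grip_force: 15.0
togo [-0.0004  0.0001  0.0014] turn -0.002 yaw -0.57 pos [ 0.5231  0.0604 -0.0006] tilt [ 0.001  0.001 -1.   ] t 12.85 w 0.031 ft [-1.7 -0.6  6.4] j7 -0.39
```

```bash
python3 jog.py '[[0,0,-0.015,0,0.02],[0,0,-0.05,0,0.02],[0,0,-0.1,0,0.02],[0,0,-0.14,0,0.02],[-0.03,0.035,-0.14,-0.1,0.02],[-0.06,0.07,-0.14,-0.2,0.02],[-0.09,0.105,-0.14,-0.3,0.02],[-0.1077,0.1309,-0.14,-0.35,0.02],[-0.1077,0.1309,-0.14,-0.35,0.02],[-0.1077,0.1309,-0.12,-0.35,0.02],[-0.1077,0.1309,-0.1,-0.35,0.02],[-0.1077,0.1309,-0.1,-0.35,0.02]]' 15
python3 - <<'E'
from h import *
w=r.camera("wrist");np.save("pics/w10.npy",w,allow_pickle=True)
a=-.22;u=np.array([np.cos(a),np.sin(a)]);t=np.array([-u[1],u[0]])
togo(*(.5834*u+.027*t),.034,a);p=r.read_state()["ee_pos"][:2];print("tool",p@u,p@t)
h=hsv(w);H,S,V=h[...,0],h[...,1],h[...,2]
print("exp",[proj(w,[*(x*u+y*t),.04]).round()[0].tolist() for x in(.5594,.6074) for y in(.05,.104)], "held blue",proj(w,[*(.5834*u+.05*t),.135]).round())
for row in range(100,175,12):
    g=V[row];q=np.flatnonzero(np.abs(g[3:640]-g[:637])>45)+1;q=q[(q>240)&(q<480)];print(row,q.tolist())
E
```

```text
time: 14.05
ee_pos: [0.5732, -0.1003, 0.0973]
eef_rot: [0.78, 0.625, -0.001, -0.001]
ft_force: [-0.2, 0.7, -1.1]
width: 0.0307
grip_force: 15.0
togo [-0.      0.0014  0.0647] turn 0.0 yaw -0.22 pos [ 0.574  -0.1006  0.0987] tilt [-0.002 -0.    -1.   ] t 14.1 w 0.0307 ft [ 0.3  1.1 -0.6] j7 0.19
tool 0.5821366888668299 0.02706509094724403
exp [[299.0, 183.0], [297.0, 108.0], [363.0, 183.0], [366.0, 108.0]] held blue [[332. 233.]]
100 [287, 288]
112 [276, 277, 295, 296, 297, 364, 365, 366, 411, 412, 413, 414, 417, 473, 474]
124 [268, 269, 296, 300, 301, 302, 303, 304, 356, 357, 358, 360, 361, 365, 410, 411, 412, 413, 416, 417, 418, 431, 434, 435, 447, 448, 453, 454, 456, 459, 471, 472, 473, 474, 478, 479]
136 [261, 262, 296, 297, 298, 302, 303, 304, 309, 310, 311, 316, 317, 319, 320, 321, 340, 341, 342, 343, 344, 345, 350, 351, 352, 356, 357, 358, 363, 364, 365, 409, 410, 411, 412, 418, 419, 420, 423, 424, 425, 460, 466, 467, 468, 470, 471, 472, 477]
148 [255, 256, 296, 297, 298, 351, 352, 353, 354, 356, 357, 358, 362, 363, 364, 408, 409, 410, 411, 414, 417, 418, 419, 421, 422, 423]
160 [255, 295, 296, 297, 299, 300, 356, 357, 362, 363, 364, 408, 409, 410, 413, 417, 418, 420, 421, 422, 424, 425, 426]
172 [247, 248, 249, 297, 298, 356, 357, 361, 362, 363, 364, 407, 408, 409, 412, 415, 416, 417, 419, 420, 423, 424, 425, 433, 434, 436, 437]
```

```bash
python3 jog.py '[[0,0.0005,0.02,0,0.02],[0,0.0005,0.035,0,0.02],[0,0.0005,0.045,0,0.02],[0,0.0005,0.051,0,0.02],[0,0.0005,0.055,0,0.02],[0,0.0005,0.058,0,0.02],[0,0.0005,0.06,0,0.02],[0,0.0005,0.062,0,0.02],[0,0.0005,0.0635,0,0.02],[0,0.0005,0.0635,0,0.02]]' 15
python3 - <<'E'
from h import *
a=-.22;u=np.array([np.cos(a),np.sin(a)]);t=np.array([-u[1],u[0]])
togo(*(.5827*u+.027*t),.034,a);p=r.read_state()["ee_pos"][:2];print("tool",p@u,p@t)
E
```

```text
time: 15.1
ee_pos: [0.5753, -0.1013, 0.0353]
eef_rot: [0.78, 0.625, 0.0, -0.0]
ft_force: [0.9, -0.2, -1.1]
width: 0.0309
grip_force: 15.0
togo [ 0.0003 -0.0008  0.0013] turn -0.0 yaw -0.22 pos [ 0.5753 -0.1013  0.0353] tilt [-0.  0. -1.] t 15.1 w 0.0309 ft [ 0.9 -0.2 -1.1] j7 0.24
tool 0.5834990992832199 0.026703016696823536
```

No contact yet; lower slightly more.

```bash
python3 jog.py '[[0,-0.0005,0.001,0,0.02],[0,-0.0005,0.0015,0,0.02],[0,-0.0005,0.002,0,0.02],[0,-0.0005,0.002,0,0.02]]' 15
```

```text
time: 15.5
ee_pos: [0.5751, -0.1013, 0.0346]
eef_rot: [0.781, 0.625, 0.001, -0.0]
ft_force: [-6.0, 1.8, 14.3]
width: 0.0311
grip_force: 15.0
```

```bash
python3 jog.py '[[0,0,-0.0012,0,0.02],[0,0,-0.0012,0,0.031],[0,0,-0.0012,0,0.042],[0,0,-0.0012,0,0.042],[0,0,-0.0012,0,0.042],[0,0,-0.0012,0,0.042]]' 15
python3 jog.py '[[0,0,-0.01,0,0.042],[0,0,-0.03,0,0.042],[0,0,-0.07,0,0.042],[0,0,-0.11,0,0.042],[0,0,-0.15,0,0.042],[-0.04,0,-0.17,0,0.042],[-0.08,0,-0.17,0,0.042],[-0.08,0,-0.17,0,0.042]]' 15
python3 - <<'E'
from h import *
w=r.camera("wrist");a=-.22;u=np.array([np.cos(a),np.sin(a)]);t=np.array([-u[1],u[0]])
togo(.57,-.18,.2,a)
h=hsv(w);H,S,V=h[...,0],h[...,1],h[...,2]
q=proj(w,[[*(.5832*u+.027*t),.069],[*(.6672*u+.0275*t),.085]]).round().astype(int);print(q)
for (x,y),z,f in zip(q,(.069,.084),(0,1)):
    b=np.zeros(V.shape,bool);b[max(0,y-90):y+90,x-40:x+40]=1
    m=(b&(S<75)).astype(np.uint8) if f else (b&(H>95)&(H<125)&(S>45)).astype(np.uint8)
    blobs(w,cv2.morphologyEx(m,cv2.MORPH_OPEN,np.ones((3,3))),z,100)
b=np.zeros(V.shape,bool);x,y=q[0];b[y-10:y+70,x-25:x+25]=1;print("tan");blobs(w,b&(H>14)&(H<20)&(S<120)&(S>60),.069,80)
for row in(60,100):
    L=next(c for c in range(x-60,x) if V[row,c]<190 and V[row,c+1]<190);print("outer kerb",row,cast(w,[(L-.5,row)],.04)@u)
print("expect crates centre: along offsets of bed crates: blue (+.0241?)",.5832,.027)
E
```

```text
time: 16.1
ee_pos: [0.5748, -0.1011, 0.0344]
eef_rot: [0.78, 0.625, -0.0, -0.0]
ft_force: [0.1, 0.1, 0.6]
width: 0.0417
grip_force: 0.0
time: 16.9
ee_pos: [0.5553, -0.1859, 0.2066]
eef_rot: [0.783, 0.622, 0.0, 0.001]
ft_force: [-0.3, -0.8, -0.4]
width: 0.042
grip_force: 0.0
togo [0.0057 0.0128 0.0058] turn -0.006 yaw -0.226 pos [ 0.5562 -0.1827  0.2057] tilt [ 0.001 -0.001 -1.   ] t 16.95 w 0.0421 ft [-0.2 -0.2 -0.8] j7 0.27
[[327  94]
 [423  92]]
[327.  65.] 855.0 [ 0.5803 -0.0773] 0.0337 0.0198 -0.22
[408. 174.] 104.0 [ 0.6336 -0.1902] 0.0116 0.0115 -0.23
[458.  90.] 762.5 [ 0.6882 -0.1263] 0.087 0.0107 -0.206
[447.  91.] 679.0 [ 0.677  -0.1242] 0.1119 0.0084 -0.235
[421.  86.] 4628.5 [ 0.6556 -0.1167] 0.1115 0.0318 -0.217
[386.  22.] 186.0 [ 0.6382 -0.061 ] 0.0361 0.0123 -0.18
tan
[327. 122.] 1990.0 [ 0.5692 -0.126 ] 0.0685 0.0315 -0.218
outer kerb 60 [0.559222]
outer kerb 100 [0.56004357]
expect crates centre: along offsets of bed crates: blue (+.0241?) 0.5832 0.027
```

```bash
python3 jog.py '[[0,0,0,0,0.042],[0,0,0,0,0.042],[0,0,0,0,0.042]]' && python3 -c "
from bench import r
print(r.close_job())"
```

```text
time: 17.25
ee_pos: [0.5577, -0.178, 0.2043]
eef_rot: [0.78, 0.626, -0.0, -0.0]
ft_force: [-0.8, 0.3, 0.1]
width: 0.0417
grip_force: 0.0
the job is handed in; nothing more can be done
None
```

The box van is on the back track and the flat wagon on the front track. Both measured within about 2 mm of their centre lines and about 3 mm of the middle, the tracks measured unmoved, the arm is clear, and the job was handed in at 17 s. No verdict came back, and I did not re-check the bottle, pots and tools in a final picture.

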